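Load the bench incubator and slide its cover shut

TASK

Put the culture dish with the red medium flat on the floor of the small bench incubator's open chamber, then slide the blue cover fully shut over it. Keep the dish upright and do not drop it from a height; leave the cream dish and the yellow-lidded pot where they stand.

Things in the scene. Friction and masses are not known exactly. Their poses are not given: they have to be found in the camera images.
- dish_red: Closed round clear-plastic culture dish with dark red medium: a plain disc 60 mm in diameter, 16 mm high, about 35 g. Origin: centre of its underside; z up. Loose on the table.
- dish_cream: The same dish (60 mm diameter, 16 mm high) with cream medium, a bystander. Origin: centre of its underside.
- pot: White specimen pot with yellow screw lid, 60 mm diameter, 70 mm high, a bystander. Origin: centre of its underside.
- incubator: Fixed white bench incubator, 142 mm (its x) wide, 44 mm high; rails and end stop rise to 54.5 mm. Origin: on the table under the chamber's centre; z up; yaw within 0.35 rad. Open-topped chamber: inside 130 mm (x) by 140 mm (y), centred on the origin, floor 8 mm over the table, walls 6 mm thick. A closed deck, where the cover parks, runs on from y = 70 to 235 mm.
- chamber_floor (a point): Centre of the chamber's floor, 8 mm over the table; axes as the incubator's.
- cover (a joint): Position (m) of the blue flat cover (130 x 146 mm, 5 mm thick, top 50 mm over the table), which slides along the incubator's y: 0 = fully shut over the chamber, 0.15 = fully open on the deck; starts at 0.095 to 0.15. At value j it spans incubator y from j - 73 mm to j + 73 mm. Friction about 2 N; it stays where left.
- cover_handle (a point): Middle of the black upright bar handle on the cover: 80 mm long along the incubator's x, 12 mm thick along its y, standing from 50 to 85 mm over the table; this point lies 67.5 mm over the table, at incubator y = joint + 45 mm. It can be pinched across its thickness or pushed from either side from above.

How it is judged:
By the outcome, as a careful person would: the job done as asked, in the order asked, and still so for the second after the job is handed in, with the robot touching nothing.
It also fails if it takes over 48 s, if anything falls off the work surface, if the arm or the gripper's body presses on something with over 40 N, if the wrist force passes 120 N, or if a joint passes its speed limit or range.

ROBOT

A 7-joint arm with a two-finger parallel gripper is mounted at the origin on the work surface. World frame = base frame: x ahead of the robot, y to its left, z up, the work surface at z = 0. Lengths are in mm, angles in degrees, forces in N, time in s.
With the tool pointing down it reaches from about 425 to 875 mm from the base axis. Payload 9.9 kg.
Tool frame: the origin (TCP) lies on the centre line of the jaws, within the pads' length; the fingertips stand 11 mm ahead of it and the grasp point (between the pads) lies 8 mm behind it; z points along the fingers, y is the line along which they close (so a half turn about z gives the same grasp; the last joint's range is limited). The gripper opens to 85 mm and grips with 20 to 120 N. Pads are 22 mm wide; open, the fingers measure 114 mm over their backs; the gripper's body (76 mm by 85 mm) begins 54 mm behind the grasp point. The pads swing forward as they close: fully open they stand 13 mm farther back than shut.
Start: joints at [-80.375, 32.985, 1.427, 82.34, -0.859, 64.687, -3.237], TCP at [168.167, 653.719, 242.289] pointing down, gripper open.
Joint ranges: [-157.87, 157.87], [-19.46, 123.44], [-87.15, 90], [11.01, 140.99], [-62.26, 242.26], [9.8, 113.94], [-161.44, 161.44]. Speed limits (degrees/s): [127.2, 127.2, 172.46, 172.46, 180, 180, 180].

INTERFACE

Orientations are given as [roll, pitch, yaw] about the fixed x, y, z axes, in that order (R = Rz(yaw) Ry(pitch) Rx(roll)).
In Python, from workcell import observe, viewer, bot gives the robot as it stands.
- The arm moves only by the tool drive_tool, never from a script. Its argument "deltas" is a list of rows, each an object with "dp": the shift along the tool's x, y, z in m, a list of three; "turn": the turn, a rotation vector about the tool's x, y, z in degrees, a list of three. A call has 1 to 20 rows; each row is the pose to reach, as a shift and turn from the pose commanded when the call began, along the tool's axes at that moment; what a row does not reach only later rows make up. A row lasts 1/8 s, in which the tool goes at most 62.5 mm and 10.7 degrees, less where a joint would pass 70% of its speed; a pose out of reach is approached as far as the arm can. A call with a gripper value outside its range is refused whole. "hand" is the closure, from -1 (fully open) to 1 (shut), set as the call begins (left out, the last holds). The fingers move at their own pace and stop on an object; "squeeze" is the grip in N (left out, the last holds). Time passes only in rows, so rows that repeat a pose let the fingers close. It gives the time, the measured TCP pose, the force, the opening and the grip force at its end, in the units of the state.
- observe(): the state, without advancing time (a new reading comes with each control period).
- viewer.read_camera(name): name is "scene" or "top"; returns the picture (384x512x3 uint8, red, green, blue); there is no depth.
- viewer.camera_info(name): a dict with "mtx" (3x3 intrinsics, pixels), "rvec" (rotation vector, rad) and "tvec" (3), from world to camera coordinates, as OpenCV has them. Camera axes: x right, y down, z forward; pixel columns grow to the right and rows downward; lengths in mm; the calibration is good to about 2 mm. A picture is of the moment at which its call begins. camera_info takes no time and is no camera call.
- bot.sign_off(): hands the job in; it is judged then, once.
The state is a dict: "clock": time; "joint_positions": joint angles; "qd": joint speeds; "tau": joint torques, N m; "tool_pos": TCP position; "tcp_rot": TCP orientation; "force": force on the tool from outside, world axes, zero at the start; "torque": the same for the moment, N m; "finger_gap": finger opening in mm; "finger_force": force on a finger pad.
Only numpy, scipy, OpenCV 4.12 (cv2) and the standard library are available. Lean on these libraries where they do the work, as an engineer would, in place of code of your own. Each camera call takes 0.05 s, during which the arm holds its last target. There are 200 camera calls.

## Working session

There is one attempt and no reset: what is moved stays moved. The work goes in short steps, Python scripts to look and compute and a tool call to move; the robot and the scene stay as the last step left them, time stands still between calls to the robot, and variables do not carry over. Pictures are saved under pics/ and viewed, at most 10 in all, crops included, and the job is handed in when it is done.

Besides the shell and the picture viewer there is one more tool, called after "Emit:" as name(argument=value, ...) on one line, values as JSON. drive_tool: Moves the arm, as the interface text tells. Its arguments: {"type":"object","properties":{"deltas":{"type":"array"},"hand":{"type":"number"},"squeeze":{"type":"number"}},"required":["deltas"]}

```bash
mkdir -p pics; ls; python3 - <<'E'
from workcell import observe, viewer, bot
import cv2,numpy as np
for n in("scene","top"):
    im=viewer.read_camera(n); cv2.imwrite(f"pics/{n}0.png",im[:,:,::-1])
    print(n,viewer.camera_info(n))
s=observe();print(s)
E
```

```text
pics
scene {'mtx': array([[358.23130482,   0.        , 256.59382376],
       [  0.        , 358.23130482, 192.77955946],
       [  0.        ,   0.        ,   1.        ]]), 'rvec': array([ 1.43228364,  2.14717935, -0.88836097]), 'tvec': array([ 359.38307119, -243.88026485, 1061.91011882])}
top {'mtx': array([[351.65717775,   0.        , 251.33147854],
       [  0.        , 351.65717775, 193.85419576],
       [  0.        ,   0.        ,   1.        ]]), 'rvec': array([ 2.13540271, -2.12862592,  0.1237459 ]), 'tvec': array([-136.07568016,  542.03052147,  727.03812683])}
{'clock': 0.1, 'joint_positions': array([-80.37351942,  33.03019815,   1.42117853,  82.38065339,
        -0.85852753,  64.68726449,  -3.23669507]), 'qd': array([-0.03653533, -0.13516401, -0.05469187, -0.12544505, -0.06180985,
       -0.0430186 , -0.04980432]), 'tau': array([ 5.45904317e-03, -7.67294884e+01,  2.25778989e+00, -2.86602563e+01,
        1.58719299e-02,  8.71654542e-03, -2.23683890e-05]), 'tool_pos': array([168.05979396, 653.34337178, 241.50623931]), 'tcp_rot': array([-1.79912513e+02,  4.01667021e-03,  1.65576984e+02]), 'force': array([0.56464138, 0.28158796, 0.20453147]), 'torque': array([ 0.06210813,  0.01409057, -0.02332241]), 'finger_force': 0.0, 'finger_gap': 85.48186743244113}
```

View pics/top0.png

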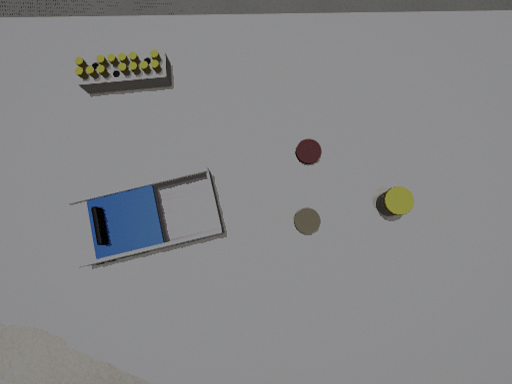

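View pics/scene0.png

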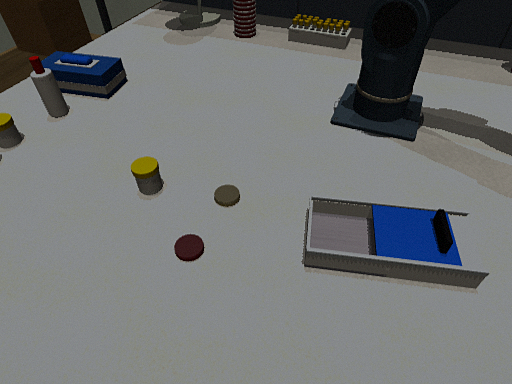

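The top view shows the red dish at (309,152), the cream dish at (307,222) and the pot at (399,200). The blue cover is at about (125,221), its handle at (100,226) and the open chamber at about (190,210). The scene view agrees.

```bash
cat > h.py <<'E'
from workcell import observe, viewer, bot
import cv2,numpy as np
def ray(n,uv,z):
    c=viewer.camera_info(n);R=cv2.Rodrigues(c['rvec'])[0];C=-R.T@c['tvec']
    uv=np.atleast_2d(np.float64(uv)); d=(R.T@np.linalg.inv(c['mtx'])@np.c_[uv,np.ones(len(uv))].T).T
    return C+d*((z-C[2])/d[:,2])[:,None]
def big(m):
    cs=cv2.findContours(m.astype(np.uint8),0,cv2.CHAIN_APPROX_NONE)[0];return max(cs,key=cv2.contourArea)[:,0,:].astype(float)
def masks(im):
    r,g,b=[im[...,i].astype(int) for i in range(3)]
    return dict(red=(r>1.6*g)&(r>50)&(b<1.3*g+20)&(r>b*1.4),blue=(b>1.6*r)&(b>90),yel=(r>1.8*b)&(g>1.6*b)&(r>100))
E
python3 - <<'E'
from h import *
for n in("top","scene"):
    im=viewer.read_camera(n);M=masks(im)
    sub=np.zeros(im.shape[:2],bool)
    sub[(slice(100,300),slice(60,450)) if n=="top" else (slice(150,300),slice(120,490))]=1
    for k in("red","blue","yel"):
        c=big(M[k]&sub)
        if k=="blue":
            P=ray(n,c,50)[:,:2]; r=cv2.minAreaRect(P.astype(np.float32));print(n,k,r,cv2.boxPoints(r).round(1).tolist())
        else:
            z=14 if k=="red" else 70
            P=ray(n,c,z)[:,:2]; print(n,k,cv2.minEnclosingCircle(P.astype(np.float32)), P.mean(0),len(c))
    hs=(im.max(2)<35)&sub
    if n=="top": hs[:,140:]=0; hs[:195]=0;hs[250:]=0
    else: hs[:,:425]=0;hs[:200]=0
    print('handle',ray(n,cv2.minAreaRect(big(hs).astype(np.float32))[0],80 if n=="top" else 67.5),cv2.minAreaRect(big(hs).astype(np.float32)))
print('cream',ray("top",(307,222),14))
print('C',ray("top",[(207,170),(223,235),(216,180)],54.5).round(1).tolist())
E
```

```text
top red ((644.3975219726562, -262.2815856933594), 27.66667938232422) [ 644.38567129 -262.36923135] 66
top blue ((482.1957092285156, 137.1288299560547), (128.26861572265625, 145.38006591796875), 13.809544563293457) [[402.6000061035156, 192.39999389648438], [437.29998779296875, 51.20000076293945], [561.7999877929688, 81.80000305175781], [527.0999755859375, 223.0]]
top yel ((525.3060302734375, -437.6347351074219), 29.231895446777344) [ 525.0856666  -437.44330085] 78
handle [[470.22059035 175.08880652  80.        ]] ((99.74678039550781, 225.54403686523438), (38.508934020996094, 11.308518409729004), 80.13418579101562)
scene red ((648.3430786132812, -263.093017578125), 27.896957397460938) [ 647.85185661 -263.5382012 ] 77
scene blue ((480.65606689453125, 136.39224243164062), (125.99369812011719, 145.8820037841797), 13.779958724975586) [[402.1000061035156, 192.1999969482422], [436.79998779296875, 50.5], [559.2000122070312, 80.5999984741211], [524.5, 222.1999969482422]]
scene yel ((527.5953369140625, -438.9796447753906), 29.21717071533203) [ 527.84551295 -438.66131479] 61
handle [[474.09177999 181.210076    67.5       ]] ((442.2210388183594, 231.32833862304688), (43.45201110839844, 15.009010314941406), 76.60750579833984)
cream [[ 483.29337887 -256.81177795   14.        ]]
C [[591.8, -39.0, 54.5], [452.8, -76.0, 54.5], [569.9, -58.9, 54.5]]
```

```bash
python3 - <<'E'
from h import *
im=viewer.read_camera("top")[150:285,60:240,::-1]
cv2.imwrite("pics/crop.png",cv2.resize(im,None,fx=4.4,fy=4.4,interpolation=cv2.INTER_CUBIC))
E
```

```text
(no output)
```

View pics/crop.png

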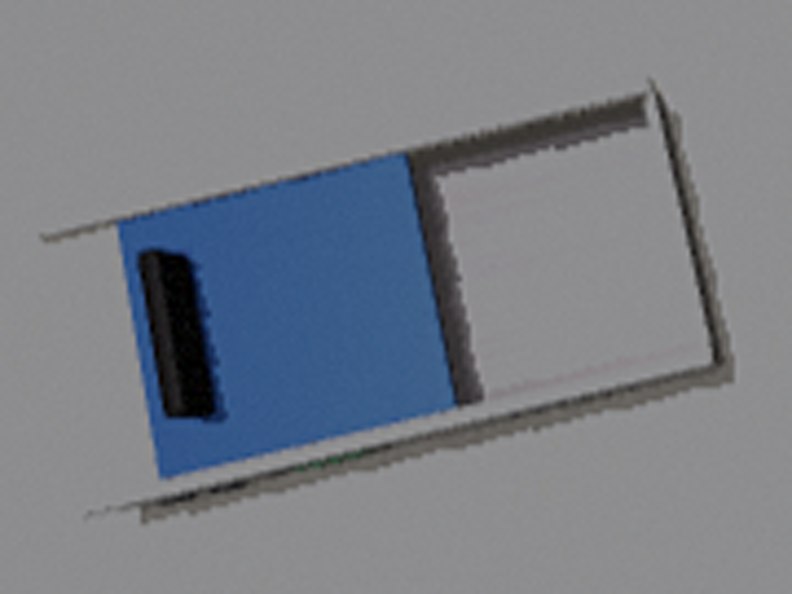

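The crop shows the cover, the handle at crop (175,335) and the end stop from (655,90) to (718,360). That gives j ≈ 123 mm, yaw ≈ 13.8° and a chamber centre near (511,17). Next I plan the transit rows.

```bash
cat > plan.py <<'E'
import numpy as np, sys
from scipy.spatial.transform import Rotation as R
def d(p0,yaw0,p1,yaw1):
    T=R.from_euler('xyz',[180,0,yaw0],degrees=True)
    return (T.inv().apply(np.subtract(p1,p0))/1000).round(3).tolist(), round(-(yaw1-yaw0),1)
E
python3 - <<'E'
from plan import *
p0=(168.2,653.7,242.3)
pts=[(300,460,220),(430,280,200),(540,80,200),(620,-100,180),(645.5,-262.8,120)]
for p in pts: print(p,d(p0,165.6,p,103.8))
E
```

```text
(300, 460, 220) ([-0.176, -0.155, 0.022], 61.8)
(430, 280, 200) ([-0.347, -0.297, 0.042], 61.8)
(540, 80, 200) ([-0.503, -0.463, 0.042], 61.8)
(620, -100, 180) ([-0.625, -0.618, 0.062], 61.8)
(645.5, -262.8, 120) ([-0.69, -0.769, 0.122], 61.8)
```

Emit:
drive_tool(deltas=[{"dp": [-0.044, -0.039, 0.006], "turn": [0, 0, 3]}, {"dp": [-0.088, -0.078, 0.011], "turn": [0, 0, 7]}, {"dp": [-0.132, -0.116, 0.016], "turn": [0, 0, 11]}, {"dp": [-0.176, -0.155, 0.022], "turn": [0, 0, 15]}, {"dp": [-0.219, -0.19, 0.027], "turn": [0, 0, 19]}, {"dp": [-0.262, -0.226, 0.032], "turn": [0, 0, 23]}, {"dp": [-0.305, -0.262, 0.037], "turn": [0, 0, 27]}, {"dp": [-0.347, -0.297, 0.042], "turn": [0, 0, 31]}, {"dp": [-0.386, -0.338, 0.042], "turn": [0, 0, 35]}, {"dp": [-0.425, -0.38, 0.042], "turn": [0, 0, 39]}, {"dp": [-0.464, -0.421, 0.042], "turn": [0, 0, 43]}, {"dp": [-0.503, -0.463, 0.042], "turn": [0, 0, 47]}, {"dp": [-0.533, -0.501, 0.047], "turn": [0, 0, 50]}, {"dp": [-0.564, -0.54, 0.052], "turn": [0, 0, 53]}, {"dp": [-0.595, -0.579, 0.057], "turn": [0, 0, 56]}, {"dp": [-0.625, -0.618, 0.062], "turn": [0, 0, 59]}, {"dp": [-0.647, -0.668, 0.082], "turn": [0, 0, 61.8]}, {"dp": [-0.668, -0.718, 0.102], "turn": [0, 0, 61.8]}, {"dp": [-0.69, -0.769, 0.122], "turn": [0, 0, 61.8]}, {"dp": [-0.69, -0.769, 0.122], "turn": [0, 0, 61.8]}], hand=-1, squeeze=25)

```text
clock: 2.75
tool_pos: [642.5, -269.2, 118.3]
tcp_rot: [-179.8, 0.1, 103.4]
force: [0.2, 0.9, -0.2]
finger_gap: 85.3
finger_force: 0.0
```

Emit:
drive_tool(deltas=[{"dp": [0, 0, 0.02], "turn": [0, 0, 0]}, {"dp": [0, 0, 0.04], "turn": [0, 0, 0]}, {"dp": [0, 0, 0.06], "turn": [0, 0, 0]}, {"dp": [0, 0, 0.06], "turn": [0, 0, 0]}])

```text
clock: 3.25
tool_pos: [643.8, -261.9, 58.2]
tcp_rot: [-179.8, -0.1, 103.8]
force: [-0.0, 0.5, 0.5]
finger_gap: 85.5
finger_force: 0.0
```

```bash
python3 - <<'E'
from h import *
s=observe();print(s['tool_pos'],s['tcp_rot'],s['qd'].round(1))
a=viewer.read_camera("scene");b=viewer.read_camera("top")
o=np.hstack([cv2.resize(x,None,fx=4,fy=4,interpolation=cv2.INTER_CUBIC) for x in(a[180:280,140:240],b[105:205,255:355])])
cv2.imwrite("pics/g1.png",o[:,:,::-1])
E
```

```text
[ 643.8081491  -261.86423618   58.22228118] [-1.79838837e+02 -1.19755675e-01  1.03809272e+02] [ 0.1 -1.8  0.9 -1.7  0.3  1.2 -0.3]
```

View pics/g1.png

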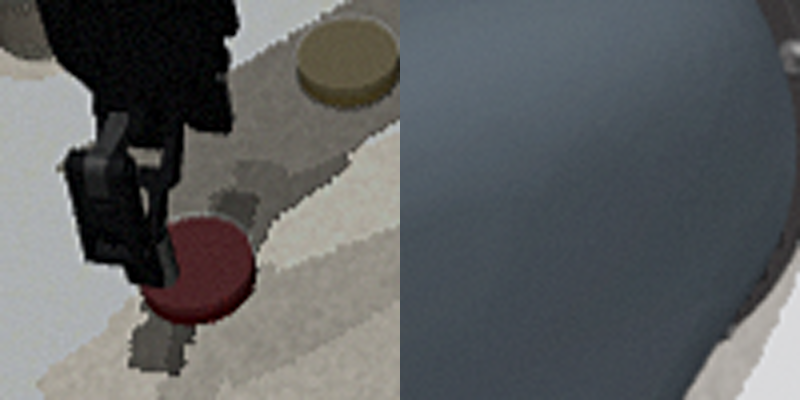

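The left half shows the gripper above the dish with its near finger at crop (105,210). The dish is at crop (200,265), with its outline visible. I check by projection that the fingers straddle it.

```bash
python3 - <<'E'
from h import *
c=viewer.camera_info("scene")
u=np.array([.971,.2385,0]);p=np.array([643.8,-261.9,58])
P=np.array([p+43*u,p-43*u,p+43*u-[0,0,11],p-43*u-[0,0,11],p+43*u+[0,0,2],p-[0,0,58]+[2,-1,16]])
q=cv2.projectPoints(P,c['rvec'],c['tvec'],c['mtx'],None)[0][:,0]
print(((q-[140,180])*4).round())
im=viewer.read_camera("scene");k=big(masks(im)['red']);e=cv2.fitEllipse(k.astype(np.float32));print((np.array(e[0])-[140,180])*4, k.min(0),k.max(0))
for z in(8,16):print(ray("scene",e[0],z))
E
```

```text
[[159. 273.]
 [212. 132.]
 [163. 287.]
 [215. 146.]
 [158. 270.]
 [196. 255.]]
[198.84429932 264.894104  ] [175. 235.] [202. 258.]
[[ 646.02365704 -262.27795737    8.        ]]
[[ 650.6440991  -258.23377109   16.        ]]
```

Emit:
drive_tool(deltas=[{"dp": [0, 0.002, 0.015], "turn": [0, 0, 0]}, {"dp": [0, 0.002, 0.028], "turn": [0, 0, 0]}, {"dp": [0, 0.002, 0.036], "turn": [0, 0, 0]}, {"dp": [0, 0.002, 0.041], "turn": [0, 0, 0]}, {"dp": [0, 0.002, 0.041], "turn": [0, 0, 0]}, {"dp": [0, 0.002, 0.041], "turn": [0, 0, 0]}])

```text
clock: 4.15
tool_pos: [646.9, -262.7, 19.6]
tcp_rot: [180.0, 0.0, 103.8]
force: [0.6, 0.4, -0.2]
finger_gap: 85.6
finger_force: 0.0
```

Emit:
drive_tool(deltas=[{"dp": [0, 0, 0], "turn": [0, 0, 0]}, {"dp": [0, 0, 0], "turn": [0, 0, 0]}, {"dp": [0, 0, 0], "turn": [0, 0, 0]}, {"dp": [0, 0, 0], "turn": [0, 0, 0]}, {"dp": [0, 0, 0], "turn": [0, 0, 0]}, {"dp": [0, 0, 0], "turn": [0, 0, 0]}], hand=1, squeeze=25)

```text
clock: 4.9
tool_pos: [646.9, -262.5, 20.1]
tcp_rot: [180.0, 0.0, 103.8]
force: [-1.8, -0.1, 5.6]
finger_gap: 57.8
finger_force: 25.5
```

```bash
python3 - <<'E'
from h import *
s=observe();print(s['tool_pos'],s['force'],s['finger_gap'],s['finger_force'])
a=viewer.read_camera("scene")[180:280,140:240]
cv2.imwrite("pics/g2.png",cv2.resize(a,None,fx=5,fy=5,interpolation=cv2.INTER_CUBIC)[:,:,::-1])
E
```

```text
[ 646.94220367 -262.53099803   20.14509297] [-1.82871923 -0.1282648   5.58300257] 57.780033933763356 25.537415742874146
```

View pics/g2.png

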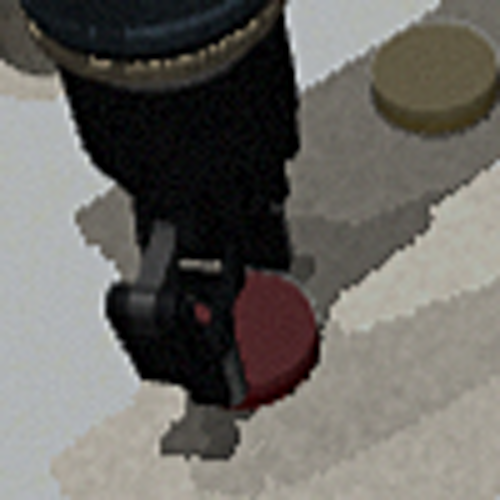

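The view shows the near finger at crop (190,340) pressed on the dish's left part, with the visible dish spanning about (235–318, 268–410). The 57.8 mm gap is slightly under 60, so I check how well the dish is centred.

```bash
python3 - <<'E'
from h import *
c=viewer.camera_info("scene")
pr=lambda P:((cv2.projectPoints(np.float64(P),c['rvec'],c['tvec'],c['mtx'],None)[0][:,0]-[140,180])*5).round()
t=np.linspace(0,2*np.pi,73)
for ctr in((646.9,-262.5),(646,-262.3),(650,-262),(648,-255)):
    C=np.c_[ctr[0]+30*np.cos(t),ctr[1]+30*np.sin(t)]
    q=np.vstack([pr(np.c_[C,0*t+z]) for z in(0,16)])
    print(ctr,'outline',q.min(0),q.max(0))
u=np.array([.971,.2385,0]);v=np.array([-.2385,.971,0]);p=np.array([646.9,-262.5,8])
print('near pad corners',pr([p+29*u+11*v,p+29*u-11*v,p+29*u+11*v+[0,0,20]]))
im=viewer.read_camera("scene");M=masks(im)['red'];k=big(M);print((k.min(0)-[140,180])*5,(k.max(0)-[140,180])*5+5)
E
```

```text
(646.9, -262.5) outline [167. 261.] [325. 408.]
(646, -262.3) outline [169. 259.] [326. 406.]
(650, -262) outline [164. 267.] [322. 414.]
(648, -255) outline [182. 268.] [340. 416.]
near pad corners [[253. 397.]
 [198. 390.]
 [245. 367.]]
[235. 270.] [315. 395.]
```

Centred as predicted, so I lift gently.

Emit:
drive_tool(deltas=[{"dp": [0, 0, -0.008], "turn": [0, 0, 0]}, {"dp": [0, 0, -0.025], "turn": [0, 0, 0]}, {"dp": [0, 0, -0.05], "turn": [0, 0, 0]}, {"dp": [0, 0, -0.075], "turn": [0, 0, 0]}, {"dp": [0, 0, -0.09], "turn": [0, 0, 0]}, {"dp": [0, 0, -0.09], "turn": [0, 0, 0]}])

```text
clock: 5.75
tool_pos: [647.4, -262.8, 110.9]
tcp_rot: [179.9, 0.1, 103.8]
force: [-0.5, -1.3, -2.1]
finger_gap: 57.8
finger_force: 26.9
```

```bash
python3 - <<'E'
from h import *
s=observe();print(s['tool_pos'],s['force'],s['finger_gap'],s['finger_force'])
a=viewer.read_camera("scene")[150:250,130:230]
cv2.imwrite("pics/g3.png",cv2.resize(a,None,fx=5,fy=5,interpolation=cv2.INTER_CUBIC)[:,:,::-1])
E
```

```text
[ 647.42625772 -262.79334884  110.91276662] [-0.46000388 -1.26351191 -2.05910537] 57.824912444610966 26.86133086681366
```

View pics/g3.png

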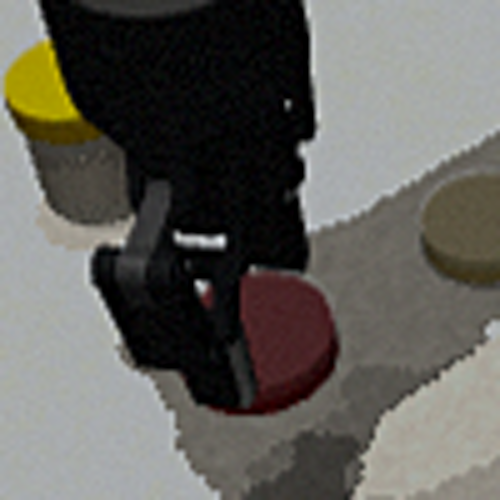

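The dish is held level, at crop (280,340). I carry it over the chamber.

Emit:
drive_tool(deltas=[{"dp": [0.015, -0.003, 0], "turn": [0, 0, 0]}, {"dp": [0.04, -0.009, 0], "turn": [0, 0, 0]}, {"dp": [0.075, -0.017, 0], "turn": [0, 0, 0]}, {"dp": [0.11, -0.024, 0], "turn": [0, 0, 0]}, {"dp": [0.145, -0.032, 0], "turn": [0, 0, 0]}, {"dp": [0.18, -0.04, 0], "turn": [0, 0, 0]}, {"dp": [0.215, -0.048, 0], "turn": [0, 0, 0]}, {"dp": [0.25, -0.056, 0], "turn": [0, 0, 0]}, {"dp": [0.278, -0.062, 0], "turn": [0, 0, 0]}, {"dp": [0.292, -0.065, 0], "turn": [0, 0, 0]}, {"dp": [0.296, -0.066, 0], "turn": [0, 0, 0]}, {"dp": [0.296, -0.066, 0], "turn": [0, 0, 0]}, {"dp": [0.296, -0.066, 0], "turn": [0, 0, 0]}])

```text
clock: 7.42
tool_pos: [512.5, 8.2, 109.3]
tcp_rot: [180.0, 0.0, 103.7]
force: [0.7, -0.4, -1.0]
finger_gap: 57.8
finger_force: 26.9
```

```bash
python3 - <<'E'
from h import *
s=observe();print(s['tool_pos'],s['force'],s['finger_gap'],s['finger_force'])
a=viewer.read_camera("scene")[120:300,260:500]
cv2.imwrite("pics/g4.png",cv2.resize(a,None,fx=3,fy=3,interpolation=cv2.INTER_CUBIC)[:,:,::-1])
E
```

```text
[512.54790149   8.24586162 109.28480818] [ 0.71934281 -0.42707486 -0.96985677] 57.78451844614727 26.871408820152283
```

View pics/g4.png

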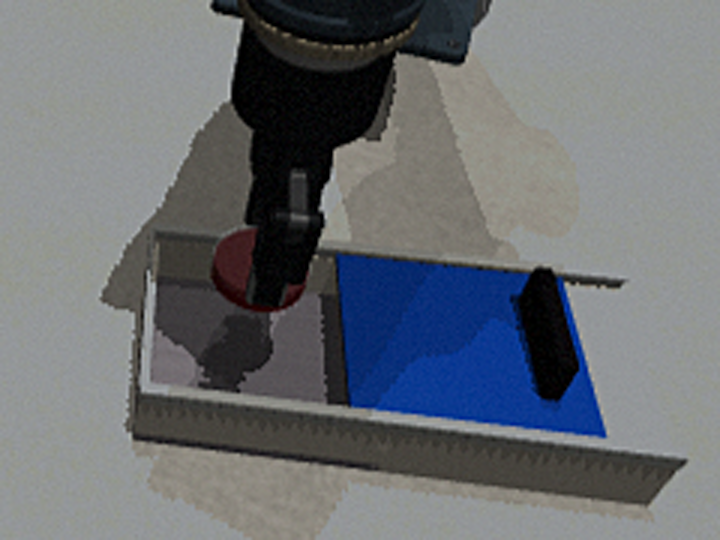

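The dish hangs over the open chamber at crop (255,270), clear of the walls and the cover. I lower it.

Emit:
drive_tool(deltas=[{"dp": [0, 0, 0.015], "turn": [0, 0, 0]}, {"dp": [0, 0, 0.035], "turn": [0, 0, 0]}, {"dp": [0, 0, 0.055], "turn": [0, 0, 0]}, {"dp": [0, 0, 0.068], "turn": [0, 0, 0]}, {"dp": [0, 0, 0.075], "turn": [0, 0, 0]}, {"dp": [0, 0, 0.078], "turn": [0, 0, 0]}, {"dp": [0, 0, 0.078], "turn": [0, 0, 0]}, {"dp": [0, 0, 0.078], "turn": [0, 0, 0]}])

```text
clock: 8.48
tool_pos: [512.5, 9.3, 31.7]
tcp_rot: [180.0, 0.0, 103.8]
force: [0.4, 0.6, -0.8]
finger_gap: 57.8
finger_force: 26.9
```

Emit:
drive_tool(deltas=[{"dp": [0, 0, 0.001], "turn": [0, 0, 0]}, {"dp": [0, 0, 0.002], "turn": [0, 0, 0]}, {"dp": [0, 0, 0.002], "turn": [0, 0, 0]}])

```text
clock: 8.85
tool_pos: [512.2, 9.3, 29.3]
tcp_rot: [-180.0, -0.0, 103.8]
force: [-0.5, -0.4, -0.4]
finger_gap: 57.6
finger_force: 26.9
```

Emit:
drive_tool(deltas=[{"dp": [0, 0, 0.001], "turn": [0, 0, 0]}, {"dp": [0, 0, 0.001], "turn": [0, 0, 0]}, {"dp": [0, 0, 0.001], "turn": [0, 0, 0]}])

```text
clock: 9.22
tool_pos: [512.2, 9.3, 28.3]
tcp_rot: [-180.0, 0.0, 103.8]
force: [0.4, 0.5, -0.1]
finger_gap: 57.3
finger_force: 26.9
```

```bash
python3 -c "
from h import *
s=observe();print(s['tool_pos'],s['force'])"
```

```text
[512.17777929   9.29298482  28.28903859] [ 0.42632209  0.49028063 -0.12591453]
```

Emit:
drive_tool(deltas=[{"dp": [0, 0, 0.001], "turn": [0, 0, 0]}, {"dp": [0, 0, 0.001], "turn": [0, 0, 0]}, {"dp": [0, 0, 0.001], "turn": [0, 0, 0]}])

```text
clock: 9.6
tool_pos: [512.3, 9.3, 28.0]
tcp_rot: [180.0, -0.0, 103.8]
force: [-2.2, 0.4, 12.1]
finger_gap: 57.8
finger_force: 28.4
```

Contact on the floor; I release with a partial opening and then rise.

Emit:
drive_tool(deltas=[{"dp": [0, 0, -0.001], "turn": [0, 0, 0]}, {"dp": [0, 0, -0.001], "turn": [0, 0, 0]}, {"dp": [0, 0, -0.001], "turn": [0, 0, 0]}, {"dp": [0, 0, -0.001], "turn": [0, 0, 0]}], hand=-0.7)

```text
clock: 10.1
tool_pos: [512.1, 9.3, 28.2]
tcp_rot: [-180.0, -0.0, 103.8]
force: [0.1, -0.7, 0.0]
finger_gap: 72.8
finger_force: 0.0
```

Emit:
drive_tool(deltas=[{"dp": [0, 0, -0.01], "turn": [0, 0, 0]}, {"dp": [0, 0, -0.03], "turn": [0, 0, 0]}, {"dp": [0, 0, -0.06], "turn": [0, 0, 0]}, {"dp": [0, 0, -0.09], "turn": [0, 0, 0]}, {"dp": [0, 0, -0.12], "turn": [0, 0, 0]}, {"dp": [0, 0, -0.12], "turn": [0, 0, 0]}])

```text
clock: 10.85
tool_pos: [513.4, 9.2, 150.8]
tcp_rot: [179.8, 0.0, 103.8]
force: [0.5, -0.1, -0.3]
finger_gap: 72.7
finger_force: 0.0
```

```bash
python3 - <<'E'
from h import *
s=observe();print(s['tool_pos'],s['force'],s['finger_gap'],s['finger_force'])
a=viewer.read_camera("scene")[120:300,260:500]
cv2.imwrite("pics/g5.png",cv2.resize(a,None,fx=3,fy=3,interpolation=cv2.INTER_CUBIC)[:,:,::-1])
E
```

```text
[513.38290289   9.24418499 150.7732929 ] [ 0.46090768 -0.07063182 -0.31035493] 72.71383561737396 0.0
```

View pics/g5.png

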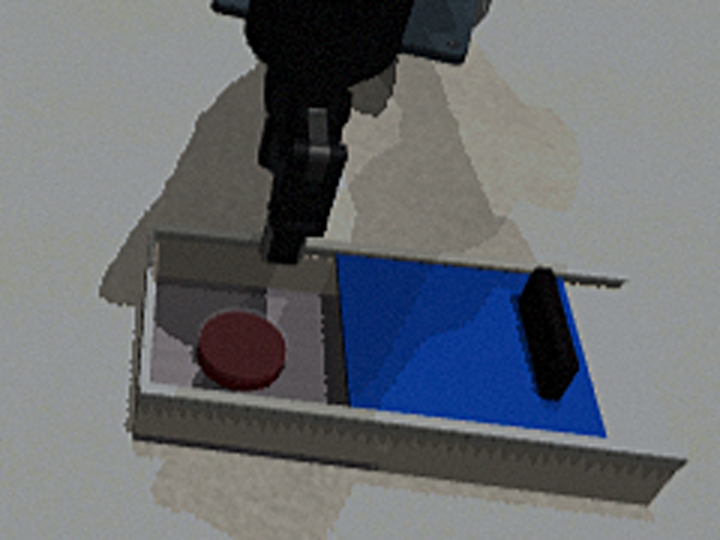

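The dish lies flat on the chamber floor at crop (242,350), well clear of the walls. I close the fingers and go behind the handle.

Emit:
drive_tool(deltas=[{"dp": [0.03, 0, 0], "turn": [0, 0, 0]}, {"dp": [0.07, 0, 0], "turn": [0, 0, 0]}, {"dp": [0.12, 0, 0], "turn": [0, 0, 0]}, {"dp": [0.17, 0, 0], "turn": [0, 0, 0]}, {"dp": [0.206, 0, 0], "turn": [0, 0, 0]}, {"dp": [0.206, 0, 0], "turn": [0, 0, 0]}, {"dp": [0.206, 0, 0.02], "turn": [0, 0, 0]}, {"dp": [0.206, 0, 0.045], "turn": [0, 0, 0]}, {"dp": [0.206, 0, 0.06], "turn": [0, 0, 0]}, {"dp": [0.206, 0, 0.067], "turn": [0, 0, 0]}, {"dp": [0.206, 0, 0.067], "turn": [0, 0, 0]}, {"dp": [0.206, 0, 0.067], "turn": [0, 0, 0]}], hand=1)

```text
clock: 12.4
tool_pos: [463.5, 209.4, 81.8]
tcp_rot: [180.0, -0.0, 103.8]
force: [0.9, 0.6, 0.6]
finger_gap: -0.0
finger_force: 0.0
```

```bash
python3 - <<'E'
from h import *
s=observe();print(s['tool_pos'],s['force'],s['finger_gap'],s['finger_force'])
a=viewer.read_camera("scene")[120:300,260:500]
cv2.imwrite("pics/g6.png",cv2.resize(a,None,fx=3,fy=3,interpolation=cv2.INTER_CUBIC)[:,:,::-1])
E
```

```text
[463.49403078 209.41050204  81.82336483] [0.91631559 0.6437345  0.63550104] -0.0024113033778351656 0.0
```

View pics/g6.png

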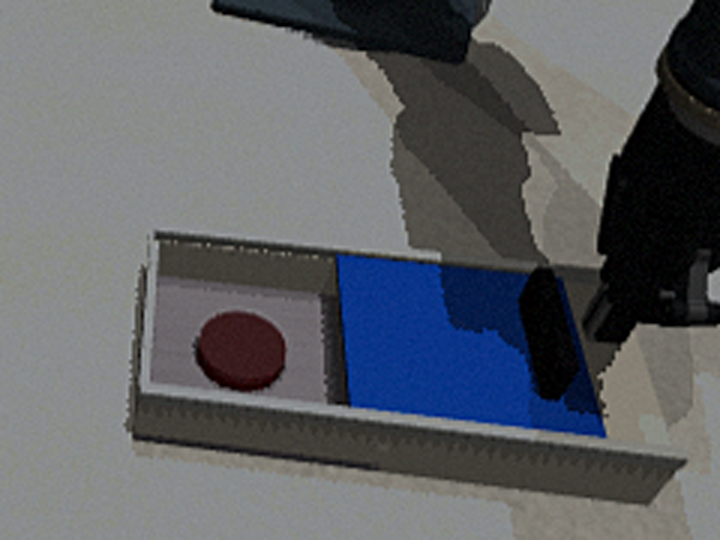

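The closed fingertips stand just behind the handle, at crop (605,320) against the bar at (555,335). I push along tool −x.

Emit:
drive_tool(deltas=[{"dp": [-0.006, 0, 0], "turn": [0, 0, 0]}, {"dp": [-0.012, 0, 0], "turn": [0, 0, 0]}, {"dp": [-0.02, 0, 0], "turn": [0, 0, 0]}, {"dp": [-0.03, 0, 0], "turn": [0, 0, 0]}, {"dp": [-0.042, 0, 0], "turn": [0, 0, 0]}, {"dp": [-0.054, 0, 0], "turn": [0, 0, 0]}, {"dp": [-0.066, 0, 0], "turn": [0, 0, 0]}, {"dp": [-0.078, 0, 0], "turn": [0, 0, 0]}, {"dp": [-0.09, 0, 0], "turn": [0, 0, 0]}, {"dp": [-0.1, 0, 0], "turn": [0, 0, 0]}, {"dp": [-0.11, 0, 0], "turn": [0, 0, 0]}, {"dp": [-0.118, 0, 0], "turn": [0, 0, 0]}, {"dp": [-0.123, 0, 0], "turn": [0, 0, 0]}, {"dp": [-0.125, 0, 0], "turn": [0, 0, 0]}, {"dp": [-0.125, 0, 0], "turn": [0, 0, 0]}])

```text
clock: 14.32
tool_pos: [492.6, 87.7, 81.2]
tcp_rot: [-180.0, 0.0, 103.8]
force: [0.2, 0.6, -0.4]
finger_gap: 0.0
finger_force: 0.0
```

Emit:
drive_tool(deltas=[{"dp": [-0.002, 0, 0], "turn": [0, 0, 0]}, {"dp": [-0.004, 0, 0], "turn": [0, 0, 0]}, {"dp": [-0.006, 0, 0], "turn": [0, 0, 0]}, {"dp": [-0.006, 0, 0], "turn": [0, 0, 0]}])

```text
clock: 14.82
tool_pos: [494.2, 81.8, 81.2]
tcp_rot: [-180.0, 0.0, 103.8]
force: [-1.1, 0.4, 0.3]
finger_gap: 0.2
finger_force: 0.4
```

Emit:
drive_tool(deltas=[{"dp": [-0.001, 0, 0], "turn": [0, 0, 0]}, {"dp": [-0.002, 0, 0], "turn": [0, 0, 0]}, {"dp": [-0.003, 0, 0], "turn": [0, 0, 0]}, {"dp": [-0.004, 0, 0], "turn": [0, 0, 0]}, {"dp": [-0.004, 0, 0], "turn": [0, 0, 0]}])

```text
clock: 15.45
tool_pos: [495.1, 78.3, 81.3]
tcp_rot: [-180.0, -0.0, 103.8]
force: [-1.8, 2.4, -0.7]
finger_gap: -0.2
finger_force: 1.1
```

```bash
python3 - <<'E'
from h import *
print(observe()['force'])
n="scene";im=viewer.read_camera(n);sub=np.zeros(im.shape[:2],bool);sub[150:300,250:490]=1
c=big(masks(im)['blue']&sub);r=cv2.minAreaRect(ray(n,c,50)[:,:2].astype(np.float32));print(r,cv2.boxPoints(r).round(1).tolist())
E
```

```text
[-1.76368742  2.36322273 -0.73061783]
((509.8251647949219, 17.084609985351562), (125.83295440673828, 146.28529357910156), 13.867209434509277) [[431.20001220703125, 73.0], [466.29998779296875, -69.0], [588.4000244140625, -38.79999923706055], [553.4000244140625, 103.19999694824219]]
```

Emit:
drive_tool(deltas=[{"dp": [-0.001, 0, 0], "turn": [0, 0, 0]}, {"dp": [-0.002, 0, 0], "turn": [0, 0, 0]}, {"dp": [-0.003, 0, 0], "turn": [0, 0, 0]}, {"dp": [-0.003, 0, 0], "turn": [0, 0, 0]}])

```text
clock: 16.0
tool_pos: [495.2, 78.1, 81.3]
tcp_rot: [-179.9, -0.2, 103.9]
force: [-4.6, 12.4, 1.7]
finger_gap: -0.0
finger_force: 6.3
```

Firm stop reached (13 N, no further motion). I back off, rise and check.

Emit:
drive_tool(deltas=[{"dp": [0.008, 0, 0], "turn": [0, 0, 0]}, {"dp": [0.02, 0, 0], "turn": [0, 0, 0]}, {"dp": [0.03, 0, 0], "turn": [0, 0, 0]}, {"dp": [0.03, 0, -0.03], "turn": [0, 0, 0]}, {"dp": [0.06, 0, -0.08], "turn": [0, 0, 0]}, {"dp": [0.11, 0, -0.12], "turn": [0, 0, 0]}, {"dp": [0.16, 0, -0.15], "turn": [0, 0, 0]}, {"dp": [0.2, 0, -0.15], "turn": [0, 0, 0]}, {"dp": [0.2, 0, -0.15], "turn": [0, 0, 0]}, {"dp": [0.2, 0, -0.15], "turn": [0, 0, 0]}])

```text
clock: 17.25
tool_pos: [448.2, 269.2, 231.1]
tcp_rot: [-180.0, 0.0, 103.8]
force: [-0.6, -2.0, 0.1]
finger_gap: 0.2
finger_force: 0.0
```

```bash
python3 - <<'E'
from h import *
n="scene";im=viewer.read_camera(n);sub=np.zeros(im.shape[:2],bool);sub[150:300,250:490]=1
c=big(masks(im)['blue']&sub);r=cv2.minAreaRect(ray(n,c,50)[:,:2].astype(np.float32));print(r)
a=im[120:300,110:500]
cv2.imwrite("pics/g7.png",cv2.resize(a,None,fx=2,fy=2,interpolation=cv2.INTER_CUBIC)[:,:,::-1])
E
```

```text
((509.9882507324219, 17.294654846191406), (125.75360107421875, 146.61502075195312), 13.867206573486328)
```

View pics/g7.png

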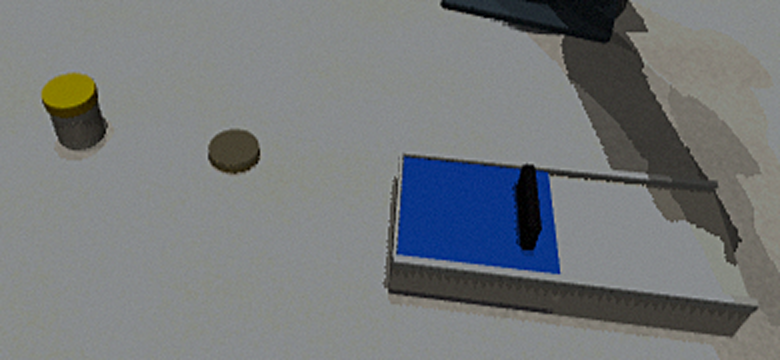

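The cover lies against the end stop at crop (398,210), with the chamber fully covered. The cream dish at (234,150) and the pot at (75,110) have not moved, and the arm is clear.

```bash
python3 -c "
from workcell import bot
print(bot.sign_off())"
```

```text
the job is handed in; nothing more can be done
None
```

The red dish is flat on the chamber floor with the blue cover shut against its stop, the cream dish and pot are undisturbed, and I handed the job in at about 17 s.

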